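# Put the microscope's loose optics away in their cases

## Robot

A 7-joint arm with a two-finger parallel gripper is mounted at the origin on the work surface. World frame = base frame: x ahead of the robot, y to its left, z up, the work surface at z = 0. Lengths are in m, angles in rad, forces in N, time in s.
With the tool pointing down it reaches from about 0.4 to 0.85 m from the base axis. Payload 10.4 kg.
Tool frame: the origin (TCP) lies at the very end of the fingers, on their centre line; the grasp point (between the pads) lies 19 mm behind it; z points along the fingers, y is the line along which they close (so a half turn about z gives the same grasp; the last joint's range is limited). The gripper opens to 87 mm and grips with 3 to 60 N. Pads are 19 mm wide; open, the fingers measure 117 mm over their backs; the gripper's body (75 mm by 190 mm) begins 51 mm behind the grasp point.
Start: joints at [1.229, 0.332, -0.065, 1.46, 0.022, 1.35, -0.088], TCP at [0.196, -0.594, 0.223] pointing down, gripper open.
Joint ranges: [-2.6, 2.6], [-0.5, 2.12], [-1.47, 1.34], [0.16, 2.42], [-1.27, 4.41], [0.06, 2.06], [-2.6, 2.6]. Speed limits (rad/s): [2.22, 2.22, 2.79, 2.79, 3.14, 3.14, 3.14].

## Interface

Orientations are given as a unit quaternion [x, y, z, w].
In Python, from bench import * gives the robot as it stands.
- The arm moves only by the tool step_arm, never from a script. Its arguments are lists of equal length, an entry for each row: "delta_pos": the shift along the world's x, y, z in units of 25 mm (1.0 is 25 mm), a list of three; "turn": the turn about the world's z in units of 0.12 rad (1.0 is 0.12 rad). In form: {"delta_pos": [[tx, ty, tz], ...], "turn": [turn, ...]}. A call has 1 to 12 rows; each row shifts and turns the commanded pose from where the row before left it; what a row does not reach is not made up. A row lasts 1/10 s, in which the tool goes at most 50 mm and 8.59 degrees, less where a joint would pass 70% of its speed; a pose out of reach is approached as far as the arm can. A call with a number of a shift or a turn outside -1 to 1 is refused whole. A call with a gripper value outside its range is refused whole. "grip" is the closure, from 0 (fully open) to 1 (shut), set as the call begins (left out, the last holds). The fingers move at their own pace and stop on an object; "newtons" is the grip in N (left out, the last holds). Time passes only in rows, so rows that do not move let the fingers close. It gives the time, the measured TCP pose, the force, the opening and the grip force at its end, in the units of the state.
- read_state(): the state, without advancing time (a new reading comes with each control period).
- camera(name): name is "scene" or "side" or "wrist"; returns a dict with "image" (420x560x3 uint8, red, green, blue), "z_map" (420x560 float32, m along the optical axis (not along the pixel's ray), 0 where there is no reading), "mtx" (3x3 intrinsics, pixels), "view" (4x4, takes a point from world to camera coordinates). Camera axes: x right, y up, looking along -z (the intrinsics and any distortion apply to the point x, -y, -z); pixel columns grow to the right and rows downward; lengths in m; the calibration is good to about 2 mm. The wrist camera is an equidistant fisheye: a pixel r from the principal point sees the ray r / f radians off the axis. A picture is of the moment at which its call begins.
- close_job(): hands the job in; it is judged then, once.
The state is a dict: "time": time; "joint_positions": joint angles; "joint_vel": joint speeds; "joint_torque": joint torques, N m; "ee_pos": TCP position; "eef_rot": TCP orientation; "ft_force": force on the tool from outside, world axes, zero at the start; "torque": the same for the moment, N m; "width": finger opening in m; "grip_force": force on a finger pad.
Only numpy, scipy, OpenCV 4.12 (cv2) and the standard library are available. Lean on these libraries where they do the work, as an engineer would, in place of code of your own. Each camera call takes 0.05 s, during which the arm holds its last target. There are 200 camera calls.

## Task

The stereo microscope is being packed up: stand each of its four loose optics upright on the floor of its own open round grey case, which is the case just a little wider than the foot it stands on (smallest optic in the smallest case, and so on up to the wide front lens in the widest). Set them down gently, never letting one drop, leave the cases flat on the bench, and do not knock over or push aside the lens-cleaner bottle or the little gem jar standing among them.

Things in the scene. Friction and masses are not known exactly. Their poses are not given: they have to be found in the camera images.
- objective: Slim microscope objective, the smallest of the four loose optics: steel cylinder of diameter 26 with a black band at the foot, from the foot up to height 34, then a conical nose narrowing to 16 at the top; 46 tall, about 0.09 kg. Goes in case_26. Grip the cylinder at heights 18 to 34, clear of the case's rim. Sizes in mm. Origin: centre of its underside, on the axis; z up along the axis. Stands upright on its foot at the start.
- eyepiece: Eyepiece, standing on its black rubber eyecup (diameter 38, 18 high) with its bright steel barrel (diameter 30) upward from height 18 to the top at 50; about 0.10 kg. Goes in case_38. Grip the barrel. Sizes in mm. Origin: centre of its underside, on the axis; z up along the axis. Stands upright on its foot at the start.
- photo_tube: Camera adapter tube, the tallest optic: black ribbed flange of diameter 50, 15 high, and a black tube of diameter 35 from there up to the top at 65, with two thin bright bands; about 0.14 kg. Goes in case_50. Grip the tube at height 18 or more. Sizes in mm. Origin: centre of its underside, on the axis; z up along the axis. Stands upright on its foot at the start.
- front_lens: Supplementary front lens, the widest and lowest optic: black ribbed ring of diameter 62, 18 high, with an aluminium threaded collar of diameter 46 on it from height 18 to the top at 34, glass in the collar; about 0.16 kg. Goes in case_62. Grip the collar, with the fingertips just above the ring. Sizes in mm. Origin: centre of its underside, on the axis; z up along the axis. Stands upright on its foot at the start.
- case_26: Smallest case, for the 26 mm objective: round grey plastic cup, 46 outside, 38 inside. Sizes in mm. Origin: centre of its underside; z up. Outside height 14, floor 4 thick (so an optic set in it stands with its underside 4 above the case's origin), wall 4, flat pad on the floor, open at the top; loose, 0.12 kg. The grey cups differ only in diameter.
- case_38: Second smallest case, for the eyepiece (foot 38): round grey plastic cup, 58 outside, 50 inside. Sizes in mm. Origin: centre of its underside; z up. Outside height 14, floor 4 thick (so an optic set in it stands with its underside 4 above the case's origin), wall 4, flat pad on the floor, open at the top; loose, 0.12 kg. The grey cups differ only in diameter.
- case_50: Second largest case, for the camera adapter tube (flange 50): round grey plastic cup, 70 outside, 62 inside. Sizes in mm. Origin: centre of its underside; z up. Outside height 14, floor 4 thick (so an optic set in it stands with its underside 4 above the case's origin), wall 4, flat pad on the floor, open at the top; loose, 0.12 kg. The grey cups differ only in diameter.
- case_62: Largest case, for the front lens (ring 62): round grey plastic cup, 82 outside, 74 inside. Sizes in mm. Origin: centre of its underside; z up. Outside height 14, floor 4 thick (so an optic set in it stands with its underside 4 above the case's origin), wall 4, flat pad on the floor, open at the top; loose, 0.12 kg. The grey cups differ only in diameter.
- cleaner: Bystander: small amber glass bottle of lens cleaner with a white cap, diameter 36, 82 tall, about 0.09 kg, loose. Sizes in mm. Origin: centre of its underside; z up.
- gem_jar: Bystander, not an optic: squat clear jar of stones with a white screw lid (diameter 45), 42 tall, about 0.06 kg, loose. Sizes in mm. Origin: centre of its underside; z up.

How it is judged:
By the outcome, as a careful person would: the job done as asked, in the order asked, and still so for the second after the job is handed in, with the robot touching nothing.
It also fails if it takes over 101 s, if anything falls off the work surface, if the arm or the gripper's body presses on something with over 40 N, if the wrist force passes 120 N, or if a joint passes its speed limit or range.

## Working session

There is one attempt and no reset: what is moved stays moved. The work goes in short steps, Python scripts to look and compute and a tool call to move; the robot and the scene stay as the last step left them, time stands still between calls to the robot, and variables do not carry over. Pictures are saved under pics/ and viewed, at most 14 in all, crops included, and the job is handed in when it is done.

Besides the shell and the picture viewer there is one more tool, called after "Emit:" as name(argument=value, ...), one argument or row to a line, values as JSON. step_arm: Moves the arm, as the interface text tells. Shifts and turns lie within -1 to 1; 1 stands for 25 mm of shift or 0.12 rad of turn. Its arguments: {"type":"object","properties":{"delta_pos":{"type":"array"},"turn":{"type":"array"},"grip":{"type":"number"},"newtons":{"type":"number"}},"required":["delta_pos","turn"]}

```bash
mkdir -p pics
cat > h.py <<'E'
from bench import *
import numpy as np, cv2
def grab(n):
    c=camera(n); return c
def save(c,p): cv2.imwrite(p,cv2.cvtColor(c["image"],cv2.COLOR_RGB2BGR))
def cloud(c):
    K=c["mtx"];z=c["z_map"];v,u=np.indices(z.shape)
    P=np.stack([(u-K[0,2])/K[0,0]*z,-(v-K[1,2])/K[1,1]*z,-z,np.ones_like(z)],-1)
    W=P@np.linalg.inv(c["view"]).T
    W=W[...,:3]; W[z<=0]=np.nan; return W
E
python3 - <<'E'
from h import *
s=read_state();print({k:np.round(v,3) for k,v in s.items()})
for n in("scene","side"):
    c=grab(n);save(c,f"pics/{n}0.png");np.save(f"{n}.npy",cloud(c));print(np.round(np.linalg.inv(c["view"]),3).tolist(),c["mtx"].tolist())
E
```

```text
{'time': np.float64(0.0), 'joint_positions': array([ 1.229,  0.333, -0.065,  1.461,  0.022,  1.35 , -0.088]), 'joint_vel': array([ 0.001,  0.   ,  0.   , -0.001,  0.   , -0.001,  0.   ]), 'joint_torque': array([ 1.0000e-03, -6.2327e+01,  2.5000e-02, -3.8989e+01, -6.1000e-02,
        4.0000e-02,  0.0000e+00]), 'ee_pos': array([ 0.196, -0.593,  0.222]), 'eef_rot': array([ 0.987,  0.159, -0.   , -0.001]), 'ft_force': array([0.231, 0.266, 0.613]), 'torque': array([-0.036, -0.013,  0.045]), 'grip_force': np.float64(0.0), 'width': np.float64(0.087)}
[[0.039, -0.819, 0.572, 1.125], [0.999, 0.031, -0.023, -0.051], [0.001, 0.572, 0.82, 0.912], [0.0, 0.0, 0.0, 1.0]] [[458.9484525603465, 0.0, 280.798124980368], [0.0, 458.9484525603465, 203.8827450062355], [0.0, 0.0, 1.0]]
[[0.994, 0.065, -0.088, 0.431], [-0.109, 0.613, -0.782, -0.806], [0.004, 0.787, 0.617, 0.648], [0.0, 0.0, 0.0, 1.0]] [[468.8484024984127, 0.0, 284.29287725757035], [0.0, 468.8484024984127, 212.93392109729638], [0.0, 0.0, 1.0]]
```

View pics/scene0.png

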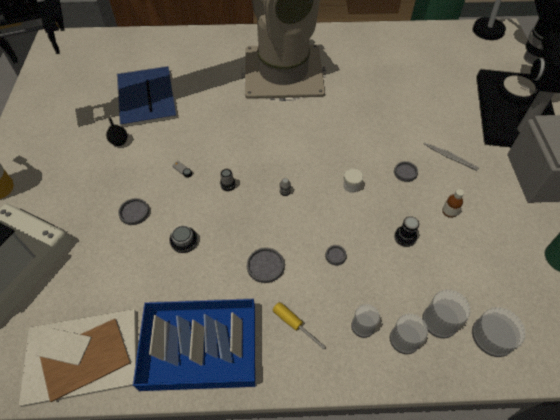

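View pics/side0.png

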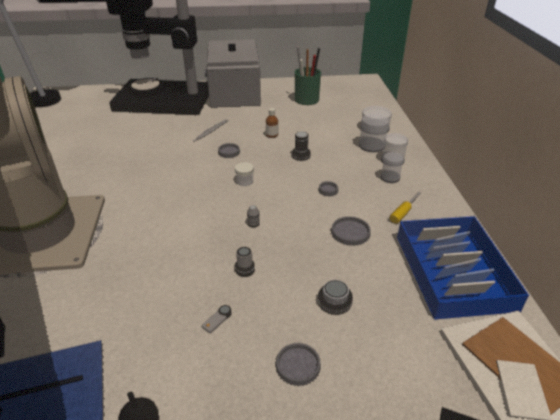

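```bash
cat > loc.py <<'E'
from h import *
px={'obj':(285,187,.046,.034),'eye':(228,180,.05,.02),'tube':(407,231,.065,.02),'lens':(183,238,.034,.02),'cA':(134,211,.014,.0095),'cB':(267,264,.014,.0095),'cC':(336,255,.014,.0095),'cD':(406,171,.014,.0095),'jar':(353,180,.042,.03),'clean':(455,203,.08,.06)}
S=np.load('scene.npy');D=np.load('side.npy')
for A in(S,D): print('table z',np.nanmedian(A[150:300,150:400,2]))
for k,(u,v,h,lo) in px.items():
    p=np.nanmedian(S[v-2:v+3,u-2:u+3].reshape(-1,3),0)
    for nm,A in(('scene',S),('side',D)):
        c=p[:2].copy()
        for i in range(4):
            Q=A.reshape(-1,3);m=(np.hypot(*(Q[:,:2]-c).T)<.055)&(Q[:,2]>max(h-.005,.008))&(Q[:,2]<h+.006)
            q=Q[m]
            if len(q)<5: break
            (x,y),r=cv2.minEnclosingCircle(q[:,:2].astype(np.float32));c=np.array([x,y])
        print(k,nm,len(q),np.round(c,4),'d',round(2*r*1000,1), 'zmax',round(float(q[:,2].max()),3) if len(q) else None, 'mean',np.round(q[:,:2].mean(0),4))
E
python3 loc.py
```

```text
table z 0.00119044723992362
table z 0.001086366543659456
obj scene 46 [ 0.4543 -0.0141] d 21.2 zmax 0.051 mean [ 0.4544 -0.0148]
obj side 56 [ 0.4524 -0.0168] d 20.5 zmax 0.049 mean [ 0.4525 -0.0179]
eye scene 110 [ 0.428  -0.1562] d 32.2 zmax 0.056 mean [ 0.4293 -0.1561]
eye side 167 [ 0.4292 -0.1557] d 31.5 zmax 0.055 mean [ 0.4286 -0.158 ]
tube scene 182 [0.5943 0.2544] d 36.3 zmax 0.071 mean [0.5952 0.2539]
tube side 95 [0.5941 0.2562] d 37.7 zmax 0.069 mean [0.5933 0.2523]
lens scene 309 [ 0.5849 -0.2524] d 48.3 zmax 0.04 mean [ 0.5867 -0.2513]
lens side 447 [ 0.5847 -0.2512] d 48.8 zmax 0.039 mean [ 0.5848 -0.2542]
cA scene 199 [ 0.5014 -0.3761] d 72.9 zmax 0.019 mean [ 0.5025 -0.3773]
cA side 441 [ 0.5041 -0.3767] d 73.4 zmax 0.018 mean [ 0.5017 -0.378 ]
cB scene 259 [ 0.6557 -0.0673] d 84.2 zmax 0.019 mean [ 0.6557 -0.0669]
cB side 274 [ 0.6549 -0.0672] d 84.9 zmax 0.017 mean [ 0.6556 -0.0692]
cC scene 130 [0.6368 0.0889] d 48.6 zmax 0.019 mean [0.6371 0.0899]
cC side 113 [0.6383 0.0907] d 50.8 zmax 0.017 mean [0.6363 0.0891]
cD scene 147 [0.4048 0.2917] d 61.1 zmax 0.018 mean [0.4057 0.2929]
cD side 113 [0.4076 0.2923] d 62.7 zmax 0.017 mean [0.4054 0.2909]
jar scene 239 [0.4413 0.1501] d 48.3 zmax 0.047 mean [0.4423 0.15  ]
jar side 187 [0.4419 0.1499] d 49.5 zmax 0.045 mean [0.4414 0.1481]
clean scene 57 [0.5271 0.3753] d 20.3 zmax 0.085 mean [0.5289 0.3737]
clean side 29 [0.5252 0.3748] d 24.9 zmax 0.085 mean [0.5275 0.3714]
```

Emit:
step_arm(
  delta_pos=[
    [0.43, 0.96, 0],
    [0.43, 0.96, 0],
    [0.43, 0.96, 0],
    [0.43, 0.96, 0],
    [0.43, 0.96, 0],
    [0.43, 0.96, 0],
    [0.43, 0.96, 0],
    [0.43, 0.96, 0],
    [0.43, 0.96, 0],
    [0.43, 0.96, 0],
    [0.43, 0.96, 0],
    [0.43, 0.96, 0],
  ],
  turn=[0.43, 0.43, 0.43, 0.43, 0.43, 0.43, 0.43, 0.43, 0.43, 0.43, 0.43, 0.43],
  grip=0,
)

```text
time: 1.3
ee_pos: [0.3257, -0.3036, 0.2226]
eef_rot: [0.891, 0.454, 0.0, 0.0]
ft_force: [0.0, 0.1, 1.4]
width: 0.0869
grip_force: 0.0
```

Emit:
step_arm(
  delta_pos=[
    [0.43, 0.96, -0.25],
    [0.43, 0.96, -0.25],
    [0.43, 0.96, -0.25],
    [0.43, 0.96, -0.25],
    [0.43, 0.96, -0.25],
    [0.43, 0.96, -0.25],
    [0.43, 0.96, -0.25],
    [0.43, 0.96, -0.25],
    [0.43, 0.96, -0.25],
    [0.43, 0.96, -0.25],
    [0.43, 0.96, -0.25],
    [0.43, 0.96, -0.25],
  ],
  turn=[0.43, 0.43, 0.43, 0.43, 0.43, 0.43, 0.43, 0.43, 0.43, 0.43, 0.43, 0.43],
)

```text
time: 2.5
ee_pos: [0.4538, -0.0153, 0.1468]
eef_rot: [0.71, 0.704, 0.0, -0.0]
ft_force: [-0.0, -0.8, 0.5]
width: 0.087
grip_force: 0.0
```

Emit:
step_arm(
  delta_pos=[
    [0, 0, 0],
    [0, 0, 0],
  ],
  turn=[0, 0],
)

```text
time: 2.7
ee_pos: [0.4535, -0.0164, 0.147]
eef_rot: [0.711, 0.703, -0.0, -0.001]
ft_force: [0.2, -0.0, -0.4]
width: 0.0872
grip_force: 0.0
```

Run:
```python
from h import *
c=grab("wrist");save(c,"pics/w1.png");print(np.round(read_state()['joint_positions'],2),c['mtx'].tolist(),np.round(np.linalg.inv(c['view']),3).tolist())
```

```text
[ 0.64  0.06 -0.71  1.96  0.04  1.14 -0.1 ] [[325.19226210127806, 0.0, 279.23400593622415], [0.0, 325.19226210127806, 207.69559728914456], [0.0, 0.0, 1.0]] [[1.0, 0.01, 0.005, 0.454], [-0.011, 0.965, 0.262, 0.055], [-0.002, -0.262, 0.965, 0.311], [0.0, 0.0, 0.0, 1.0]]
```

View pics/w1.png

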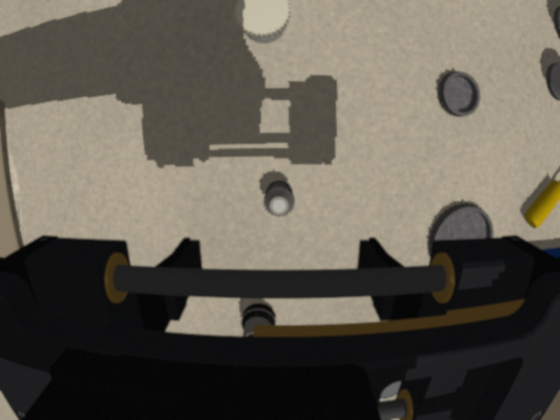

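Emit:
step_arm(
  delta_pos=[
    [0, 0.04, -0.9],
    [0, 0, -0.9],
    [0, 0, -0.9],
    [0, 0, -0.9],
    [0, 0, -0.7],
    [0, 0, -0.5],
    [0, 0, -0.3],
    [0, 0, 0],
  ],
  turn=[0, 0, 0, 0, 0, 0, 0, 0],
)

```text
time: 3.55
ee_pos: [0.4535, -0.0168, 0.0196]
eef_rot: [0.712, 0.702, -0.0, -0.0]
ft_force: [-0.0, -0.2, 0.6]
width: 0.0868
grip_force: 0.0
```

Emit:
step_arm(
  delta_pos=[
    [0, 0, 0],
    [0, 0, 0],
    [0, 0, 0],
    [0, 0, 0],
    [0, 0, 0],
    [0, 0, 0],
    [0, 0, 0],
    [0, 0, 0],
    [0, 0, 0],
    [0, 0, 0],
  ],
  turn=[0, 0, 0, 0, 0, 0, 0, 0, 0, 0],
  grip=1,
  newtons=12,
)

```text
time: 4.55
ee_pos: [0.4539, -0.0165, 0.02]
eef_rot: [0.712, 0.702, 0.0, -0.0]
ft_force: [-0.5, 0.3, -0.6]
width: 0.0255
grip_force: 12.0
```

Emit:
step_arm(
  delta_pos=[
    [0, 0, 0.6],
    [0, 0, 0.8],
    [0, 0, 0.8],
    [0, 0, 0.8],
    [0.9, 0.5, 0],
    [0.9, 0.5, 0],
    [0.9, 0.5, 0],
    [0.9, 0.5, 0],
    [0.9, 0.5, 0],
    [0.9, 0.5, 0],
    [0.9, 0.6, 0],
    [0.74, 0.4, 0],
  ],
  turn=[0, 0, 0, 0, 0, 0, 0, 0, 0, 0, 0, 0],
)

```text
time: 5.75
ee_pos: [0.6307, 0.0846, 0.0946]
eef_rot: [0.712, 0.702, 0.0, -0.0]
ft_force: [-0.7, -0.1, -0.4]
width: 0.0254
grip_force: 12.0
```

Emit:
step_arm(
  delta_pos=[
    [0.26, 0.16, 0],
    [0, 0, 0],
    [0, 0, 0],
  ],
  turn=[0, 0, 0],
)

```text
time: 6.05
ee_pos: [0.6357, 0.0869, 0.0948]
eef_rot: [0.712, 0.702, -0.0, -0.0]
ft_force: [0.3, -1.1, -0.9]
width: 0.0256
grip_force: 12.0
```

Run:
```python
from h import *
c=grab("wrist");save(c,"pics/w2.png");print(np.round(read_state()['joint_positions'],2))
```

```text
[ 0.29  0.55 -0.67  1.53  0.36  1.18 -0.46]
```

View pics/w2.png

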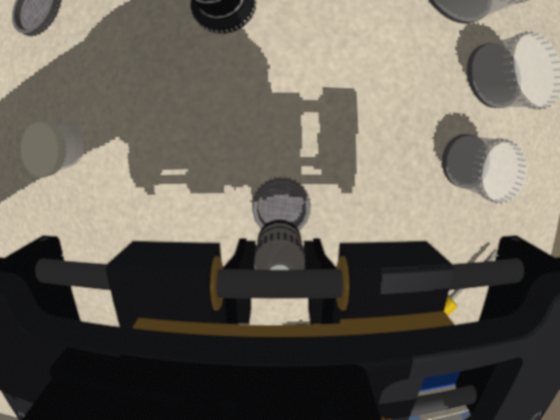

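Emit:
step_arm(
  delta_pos=[
    [0.06, 0.08, -0.8],
    [0, 0, -0.8],
    [0, 0, -0.5],
    [0, 0, -0.3],
    [0, 0, -0.1],
    [0, 0, -0.1],
    [0, 0, -0.08],
    [0, 0, -0.04],
    [0, 0, -0.02],
    [0, 0, 0],
  ],
  turn=[0, 0, 0, 0, 0, 0, 0, 0, 0, 0],
)

```text
time: 7.1
ee_pos: [0.638, 0.0895, 0.0267]
eef_rot: [0.712, 0.702, 0.0, 0.0]
ft_force: [0.4, 0.0, -0.0]
width: 0.0254
grip_force: 12.0
```

Run:
```python
from h import *
for i in range(3):
  c=camera("side") if i==0 else c; s=read_state();print(s['ee_pos'],s['ft_force'])
save(c,"pics/s2.png");im=c['image'][130:250,260:400];cv2.imwrite("pics/s2c.png",cv2.resize(im,None,fx=4,fy=4,interpolation=2)[...,::-1])
```

```text
[0.63802165 0.08951491 0.02677188] [ 0.89544759 -0.08630472 -0.1818889 ]
[0.63802165 0.08951491 0.02677188] [ 0.89544759 -0.08630472 -0.1818889 ]
[0.63802165 0.08951491 0.02677188] [ 0.89544759 -0.08630472 -0.1818889 ]
```

View pics/s2c.png

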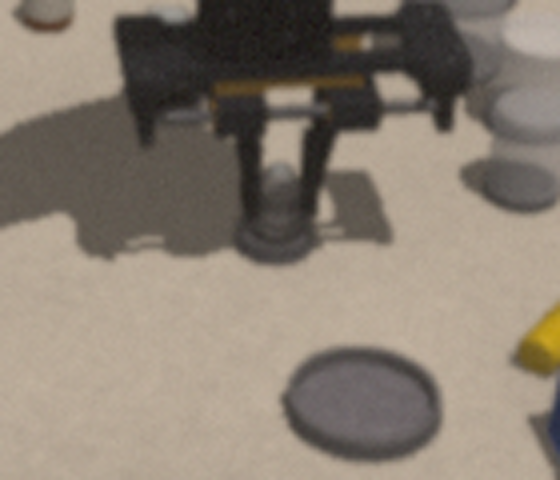

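Emit:
step_arm(
  delta_pos=[
    [0, 0, -0.04],
    [0, 0, -0.04],
    [0, 0, 0],
  ],
  turn=[0, 0, 0],
)

```text
time: 7.45
ee_pos: [0.6378, 0.0895, 0.0244]
eef_rot: [0.712, 0.702, -0.0, -0.0]
ft_force: [-0.1, -0.3, 0.1]
width: 0.0257
grip_force: 12.0
```

Emit:
step_arm(
  delta_pos=[
    [0, 0, -0.03],
    [0, 0, 0],
  ],
  turn=[0, 0],
)

```text
time: 7.65
ee_pos: [0.638, 0.0895, 0.0241]
eef_rot: [0.712, 0.702, 0.0, 0.0]
ft_force: [-1.7, -0.2, 3.3]
width: 0.0251
grip_force: 12.0
```

Emit:
step_arm(
  delta_pos=[
    [0, 0, 0],
    [0, 0, 0],
    [0, 0, 0],
    [0, 0, 0],
    [0, 0, 0],
    [0, 0, 0],
    [0, 0, 0.3],
    [0, 0, 0.5],
    [0, 0, 0.8],
    [0, 0, 0.8],
    [0, 0, 0.8],
    [0, 0, 0],
  ],
  turn=[0, 0, 0, 0, 0, 0, 0, 0, 0, 0, 0, 0],
  grip=0,
)

```text
time: 8.85
ee_pos: [0.6398, 0.0902, 0.1081]
eef_rot: [0.712, 0.702, 0.002, 0.002]
ft_force: [0.4, -0.3, -0.2]
width: 0.0867
grip_force: 0.0
```

Emit:
step_arm(
  delta_pos=[
    [-0.7, -0.82, 0],
    [-0.7, -0.82, 0],
    [-0.7, -0.82, 0],
    [-0.7, -0.82, 0],
    [-0.7, -0.82, 0],
    [-0.7, -0.82, 0],
    [-0.7, -0.82, 0],
    [-0.7, -0.82, 0],
    [-0.7, -0.82, 0],
    [-0.7, -0.82, 0],
    [-0.7, -0.82, 0],
    [-0.68, -0.8, 0],
  ],
  turn=[0, 0, 0, 0, 0, 0, 0, 0, 0, 0, 0, 0],
)

```text
time: 10.05
ee_pos: [0.4275, -0.1568, 0.1039]
eef_rot: [0.712, 0.702, -0.0, 0.0]
ft_force: [0.2, -0.1, 0.5]
width: 0.0871
grip_force: 0.0
```

Emit:
step_arm(
  delta_pos=[
    [0, 0, 0],
    [0, 0, 0],
    [0, 0, 0],
  ],
  turn=[0, 0, 0],
)

```text
time: 10.35
ee_pos: [0.429, -0.1552, 0.104]
eef_rot: [0.711, 0.703, 0.0, 0.0]
ft_force: [-0.0, 1.0, 0.2]
width: 0.0869
grip_force: 0.0
```

Run:
```python
from h import *
c=camera("scene");save(c,"pics/sc2.png");s=read_state();print(s['joint_positions'].round(2),s['ee_pos'])
im=c['image'][150:300,200:450];cv2.imwrite("pics/sc2c.png",cv2.resize(im,None,fx=3,fy=3,interpolation=2)[...,::-1])
W=cloud(c).reshape(-1,3);m=(np.hypot(W[:,0]-.638,W[:,1]-.0897)<.03)
for lo,hi in((.042,.06),(.009,.019)):
  q=W[m&(W[:,2]>lo)&(W[:,2]<hi)];print(len(q),cv2.minEnclosingCircle(q[:,:2].astype(np.float32)))
```

```text
[ 0.87  0.12 -0.65  2.    0.08  1.04  0.17] [ 0.4290259  -0.15510616  0.10391563]
75 ((0.6385436654090881, 0.09024287015199661), 0.011140774004161358)
123 ((0.6381722092628479, 0.09004205465316772), 0.023707784712314606)
```

View pics/sc2c.png

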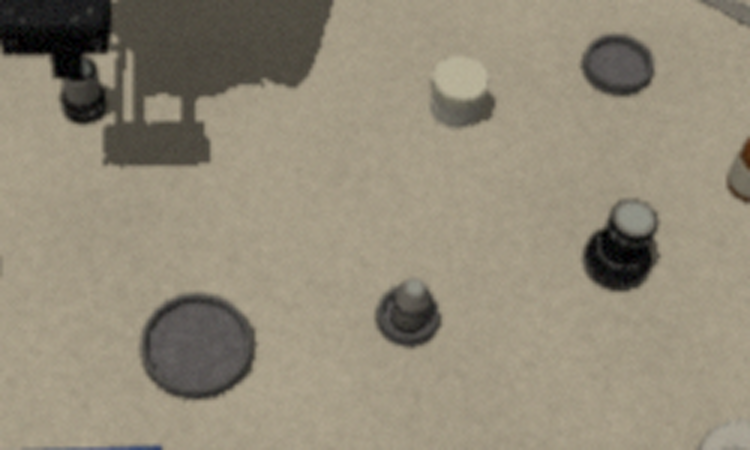

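Emit:
step_arm(
  delta_pos=[
    [0, -0.04, -0.8],
    [0, 0, -0.9],
    [0, 0, -0.8],
    [0, 0, -0.5],
    [0, 0, -0.3],
    [0, 0, 0],
  ],
  turn=[0, 0, 0, 0, 0, 0],
)

```text
time: 11.0
ee_pos: [0.4283, -0.1565, 0.0208]
eef_rot: [0.712, 0.703, 0.0, -0.001]
ft_force: [-0.1, -0.6, -0.4]
width: 0.0869
grip_force: 0.0
```

Emit:
step_arm(
  delta_pos=[
    [0, 0, 0],
    [0, 0, 0],
    [0, 0, 0],
    [0, 0, 0],
    [0, 0, 0],
    [0, 0, 0],
    [0, 0, 0],
    [0, 0, 0],
    [0, 0, 0],
    [0, 0, 0],
  ],
  turn=[0, 0, 0, 0, 0, 0, 0, 0, 0, 0],
  grip=1,
)

```text
time: 12.0
ee_pos: [0.4284, -0.157, 0.0213]
eef_rot: [0.712, 0.702, 0.0, 0.0]
ft_force: [-0.1, 0.1, -0.5]
width: 0.0294
grip_force: 12.0
```

Emit:
step_arm(
  delta_pos=[
    [0, 0, 0.6],
    [0, 0, 0.9],
    [0, 0, 1.0],
    [0, 0, 1.0],
    [0, 0, 1.0],
    [-0.05, 0.8, 0],
    [-0.05, 0.9, 0],
    [-0.05, 0.9, 0],
    [-0.05, 0.9, 0],
    [-0.05, 0.9, 0],
    [-0.05, 0.9, 0],
    [-0.05, 0.9, 0],
  ],
  turn=[0, 0, 0, 0, 0, 0, 0, 0, 0, 0, 0, 0],
)

```text
time: 13.2
ee_pos: [0.4194, -0.0011, 0.1338]
eef_rot: [0.712, 0.702, -0.0, 0.0]
ft_force: [-0.3, -0.8, -1.2]
width: 0.0295
grip_force: 12.0
```

Emit:
step_arm(
  delta_pos=[
    [-0.05, 0.9, 0],
    [-0.05, 0.9, 0],
    [-0.05, 0.9, 0],
    [-0.05, 0.9, 0],
    [-0.05, 0.9, 0],
    [-0.05, 0.9, 0],
    [-0.05, 0.9, 0],
    [-0.05, 0.9, 0],
    [-0.05, 0.9, 0],
    [-0.05, 0.9, 0],
    [-0.05, 0.9, 0],
    [0, 0.9, 0],
  ],
  turn=[0, 0, 0, 0, 0, 0, 0, 0, 0, 0, 0, 0],
)

```text
time: 14.4
ee_pos: [0.4057, 0.2687, 0.1337]
eef_rot: [0.712, 0.702, -0.0, 0.0]
ft_force: [1.1, -0.1, -1.0]
width: 0.0297
grip_force: 12.0
```

Emit:
step_arm(
  delta_pos=[
    [0, 0.7, 0],
    [0, 0.3, 0],
    [0, 0, 0],
    [0, 0, 0],
  ],
  turn=[0, 0, 0, 0],
)

```text
time: 14.8
ee_pos: [0.406, 0.2922, 0.1336]
eef_rot: [0.712, 0.702, -0.0, 0.0]
ft_force: [0.3, 0.2, -0.1]
width: 0.0296
grip_force: 12.0
```

Run:
```python
from h import *
s=read_state();print(s['joint_positions'].round(2),s['ee_pos'])
```

```text
[ 0.22  0.28 -1.05  1.85  0.27  1.16 -0.93] [0.40595158 0.29218184 0.13361612]
```

Emit:
step_arm(
  delta_pos=[
    [0, 0, -0.8],
    [0, 0, -1.0],
    [0, 0, -1.0],
    [0, 0, -0.7],
    [0, 0, -0.4],
    [0, 0, -0.16],
    [0, 0, -0.1],
    [0, 0, -0.04],
    [0, 0, -0.04],
    [0, 0, -0.04],
    [0, 0, -0.04],
    [0, 0, 0],
  ],
  turn=[0, 0, 0, 0, 0, 0, 0, 0, 0, 0, 0, 0],
)

```text
time: 16.0
ee_pos: [0.4059, 0.2929, 0.0258]
eef_rot: [0.712, 0.702, 0.0, 0.0]
ft_force: [0.0, -0.8, -0.8]
width: 0.0298
grip_force: 12.0
```

Emit:
step_arm(
  delta_pos=[
    [0, 0, 0],
  ],
  turn=[0],
)

```text
time: 16.1
ee_pos: [0.4059, 0.293, 0.0259]
eef_rot: [0.712, 0.702, 0.0, 0.0]
ft_force: [-0.1, 0.2, -0.9]
width: 0.0294
grip_force: 12.0
```

Emit:
step_arm(
  delta_pos=[
    [0, 0, -0.03],
    [0, 0, 0],
  ],
  turn=[0, 0],
)

```text
time: 16.3
ee_pos: [0.406, 0.2931, 0.0253]
eef_rot: [0.712, 0.702, 0.0, 0.0]
ft_force: [-0.9, -1.5, 2.8]
width: 0.0296
grip_force: 12.0
```

Emit:
step_arm(
  delta_pos=[
    [0, 0, -0.02],
    [0, 0, 0],
  ],
  turn=[0, 0],
)

```text
time: 16.5
ee_pos: [0.4061, 0.2931, 0.0253]
eef_rot: [0.712, 0.702, 0.0, 0.0]
ft_force: [-3.1, -3.5, 11.7]
width: 0.0294
grip_force: 12.0
```

Emit:
step_arm(
  delta_pos=[
    [0, 0, 0.02],
    [0, 0, 0],
    [0, 0, 0],
    [0, 0, 0],
    [0, 0, 0],
    [0, 0, 0],
    [0, 0, 0.3],
    [0, 0, 0.5],
    [0, 0, 0.8],
    [0, 0, 0.8],
    [0, 0, 0.8],
    [0, 0, 0],
  ],
  turn=[0, 0, 0, 0, 0, 0, 0, 0, 0, 0, 0, 0],
  grip=0,
)

```text
time: 17.7
ee_pos: [0.4072, 0.2942, 0.1084]
eef_rot: [0.712, 0.702, 0.002, 0.001]
ft_force: [-0.5, -0.8, 0.2]
width: 0.0869
grip_force: 0.0
```

Emit:
step_arm(
  delta_pos=[
    [0.75, -0.15, 0],
    [0.75, -0.15, 0],
    [0.75, -0.15, 0],
    [0.75, -0.15, 0],
    [0.75, -0.15, 0],
    [0.75, -0.15, 0],
    [0.75, -0.15, 0],
    [0.75, -0.15, 0],
    [0.75, -0.15, 0],
    [0.75, -0.15, 0],
    [0, 0, 0],
    [0, 0, 0],
  ],
  turn=[0, 0, 0, 0, 0, 0, 0, 0, 0, 0, 0, 0],
)

```text
time: 18.9
ee_pos: [0.593, 0.2556, 0.1048]
eef_rot: [0.712, 0.702, -0.0, -0.0]
ft_force: [-1.2, 0.0, 0.2]
width: 0.087
grip_force: 0.0
```

Run:
```python
from h import *
c=camera("scene");s=read_state();print(s['joint_positions'].round(2),s['ee_pos'])
im=c['image'][130:280,310:500];cv2.imwrite("pics/sc3c.png",cv2.resize(im,None,fx=3,fy=3,interpolation=2)[...,::-1])
```

```text
[ 0.14  0.62 -0.87  1.5   0.49  1.25 -0.81] [0.59257845 0.25598423 0.10503533]
```

View pics/sc3c.png

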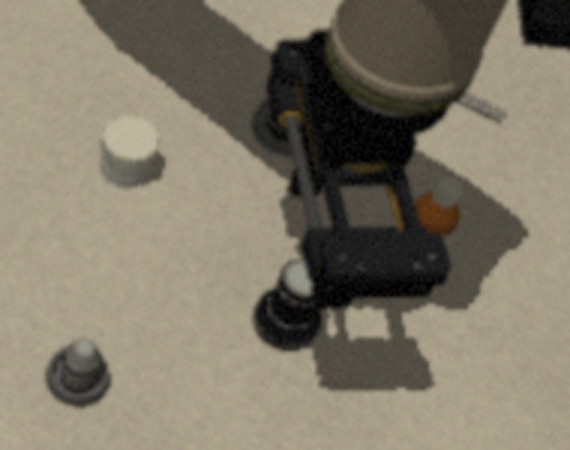

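Emit:
step_arm(
  delta_pos=[
    [0.04, -0.03, -0.7],
    [0, 0, -0.8],
    [0, 0, -0.8],
    [0, 0, -0.5],
    [0, 0, -0.3],
    [0, 0, -0.06],
    [0, 0, 0],
  ],
  turn=[0, 0, 0, 0, 0, 0, 0],
)

```text
time: 19.65
ee_pos: [0.5945, 0.255, 0.0264]
eef_rot: [0.712, 0.702, 0.0, 0.0]
ft_force: [-0.0, -0.6, 0.4]
width: 0.087
grip_force: 0.0
```

Emit:
step_arm(
  delta_pos=[
    [0, 0, 0],
    [0, 0, 0],
    [0, 0, 0],
    [0, 0, 0],
    [0, 0, 0],
    [0, 0, 0],
    [0, 0, 0],
    [0, 0, 0],
    [0, 0, 0],
    [0, 0, 0],
  ],
  turn=[0, 0, 0, 0, 0, 0, 0, 0, 0, 0],
  grip=1,
  newtons=15,
)

```text
time: 20.65
ee_pos: [0.5944, 0.2547, 0.0261]
eef_rot: [0.712, 0.702, 0.0, 0.0]
ft_force: [0.4, -0.4, 0.9]
width: 0.0346
grip_force: 15.0
```

Emit:
step_arm(
  delta_pos=[
    [0, 0, 0.6],
    [0, 0, 0.9],
    [0, 0, 1.0],
    [0, 0, 1.0],
    [0, 0, 0.9],
    [-0.13, -0.9, 0],
    [-0.13, -0.9, 0],
    [-0.13, -0.9, 0],
    [-0.13, -0.9, 0],
    [-0.13, -0.9, 0],
    [-0.13, -0.9, 0],
    [-0.13, -0.9, 0],
  ],
  turn=[0, 0, 0, 0, 0, 0, 0, 0, 0, 0, 0, 0],
)

```text
time: 21.85
ee_pos: [0.5715, 0.0965, 0.1371]
eef_rot: [0.712, 0.702, 0.0, 0.0]
ft_force: [0.2, -0.6, -0.8]
width: 0.0347
grip_force: 15.0
```

Emit:
step_arm(
  delta_pos=[
    [-0.13, -0.9, 0],
    [-0.13, -0.9, 0],
    [-0.13, -0.9, 0],
    [-0.13, -0.9, 0],
    [-0.13, -0.9, 0],
    [-0.13, -0.9, 0],
    [-0.13, -0.9, 0],
    [-0.13, -0.9, 0],
    [-0.13, -0.9, 0],
    [-0.13, -0.9, 0],
    [-0.13, -0.9, 0],
    [-0.13, -0.9, 0],
  ],
  turn=[0, 0, 0, 0, 0, 0, 0, 0, 0, 0, 0, 0],
)

```text
time: 23.05
ee_pos: [0.5326, -0.1734, 0.1372]
eef_rot: [0.712, 0.702, 0.0, 0.0]
ft_force: [-0.6, 0.8, -1.2]
width: 0.0348
grip_force: 15.0
```

Emit:
step_arm(
  delta_pos=[
    [-0.13, -0.9, 0],
    [-0.13, -0.9, 0],
    [-0.13, -0.9, 0],
    [-0.13, -0.9, 0],
    [-0.13, -0.9, 0],
    [-0.13, -0.9, 0],
    [-0.13, -0.9, 0],
    [-0.1, -0.6, 0],
    [-0.06, -0.3, 0],
    [0, 0, 0],
    [0, 0, 0],
  ],
  turn=[0, 0, 0, 0, 0, 0, 0, 0, 0, 0, 0],
)

```text
time: 24.15
ee_pos: [0.5064, -0.3515, 0.1363]
eef_rot: [0.711, 0.703, 0.0, -0.0]
ft_force: [0.2, -0.0, -0.5]
width: 0.0344
grip_force: 15.0
```

Run:
```python
from h import *
s=read_state();print(s['joint_positions'].round(2),s['ee_pos'])
```

```text
[ 1.11  0.48 -0.76  1.56  0.34  1.24  0.28] [ 0.50635783 -0.35150533  0.13625936]
```

Emit:
step_arm(
  delta_pos=[
    [-0.08, -0.5, 0],
    [-0.08, -0.5, 0],
    [0, 0, -0.8],
    [0, 0, -1.0],
    [0, 0, -1.0],
    [0, 0, -0.7],
    [0, 0, -0.4],
    [0, 0, -0.14],
    [0, 0, -0.08],
    [0, 0, -0.04],
    [0, 0, 0],
    [0, 0, 0],
  ],
  turn=[0, 0, 0, 0, 0, 0, 0, 0, 0, 0, 0, 0],
)

```text
time: 25.35
ee_pos: [0.5022, -0.378, 0.0327]
eef_rot: [0.712, 0.702, 0.0, 0.0]
ft_force: [0.2, -0.6, -0.7]
width: 0.0348
grip_force: 15.0
```

Emit:
step_arm(
  delta_pos=[
    [0, 0, -0.03],
    [0, 0, 0],
  ],
  turn=[0, 0],
)

```text
time: 25.55
ee_pos: [0.5019, -0.3779, 0.0314]
eef_rot: [0.712, 0.702, -0.0, 0.0]
ft_force: [-0.9, 0.3, -0.7]
width: 0.0346
grip_force: 15.0
```

Emit:
step_arm(
  delta_pos=[
    [0, 0.03, -0.03],
    [0, 0, 0],
  ],
  turn=[0, 0],
)

```text
time: 25.75
ee_pos: [0.5019, -0.3768, 0.0305]
eef_rot: [0.712, 0.702, 0.0, -0.0]
ft_force: [-0.2, 0.4, 0.1]
width: 0.0349
grip_force: 15.0
```

Emit:
step_arm(
  delta_pos=[
    [0, 0, -0.02],
    [0, 0, 0],
  ],
  turn=[0, 0],
)

```text
time: 25.95
ee_pos: [0.5019, -0.377, 0.03]
eef_rot: [0.712, 0.702, 0.0, -0.0]
ft_force: [0.1, -1.0, -0.8]
width: 0.0348
grip_force: 15.0
```

Emit:
step_arm(
  delta_pos=[
    [0, 0, -0.02],
    [0, 0, 0],
  ],
  turn=[0, 0],
)

```text
time: 26.15
ee_pos: [0.502, -0.377, 0.03]
eef_rot: [0.712, 0.702, -0.0, 0.0]
ft_force: [-3.0, 0.6, 5.0]
width: 0.0349
grip_force: 15.0
```

Emit:
step_arm(
  delta_pos=[
    [0, 0, 0],
  ],
  turn=[0],
)

```text
time: 26.25
ee_pos: [0.502, -0.377, 0.03]
eef_rot: [0.712, 0.702, -0.0, 0.0]
ft_force: [-3.0, 2.1, 6.2]
width: 0.0345
grip_force: 15.0
```

Emit:
step_arm(
  delta_pos=[
    [0, 0, 0.01],
    [0, 0, 0],
    [0, 0, 0],
    [0, 0, 0],
    [0, 0, 0],
    [0, 0, 0],
    [0, 0, 0.3],
    [0, 0, 0.6],
    [0, 0, 0.9],
    [0, 0, 0.9],
    [0, 0, 0.8],
    [0, 0, 0],
  ],
  turn=[0, 0, 0, 0, 0, 0, 0, 0, 0, 0, 0, 0],
  grip=0,
)

```text
time: 27.45
ee_pos: [0.5038, -0.3778, 0.1218]
eef_rot: [0.712, 0.702, 0.0, 0.003]
ft_force: [1.0, -0.2, -0.8]
width: 0.0873
grip_force: 0.0
```

Emit:
step_arm(
  delta_pos=[
    [0.5, 0.75, 0],
    [0.5, 0.75, 0],
    [0.5, 0.75, 0],
    [0.5, 0.75, 0],
    [0.5, 0.75, 0],
    [0.5, 0.75, 0],
    [0.32, 0.5, 0],
    [0, 0, 0],
    [0, 0, 0],
  ],
  turn=[0, 0, 0, 0, 0, 0, 0, 0, 0],
)

```text
time: 28.35
ee_pos: [0.5845, -0.2528, 0.1173]
eef_rot: [0.712, 0.702, -0.0, 0.0]
ft_force: [0.2, 0.4, -0.4]
width: 0.0867
grip_force: 0.0
```

Run:
```python
from h import *
s=read_state();print(s['joint_positions'].round(2),s['ee_pos'])
c=camera("wrist");save(c,"pics/w4.png")
```

```text
[ 0.9   0.55 -0.77  1.52  0.39  1.23  0.06] [ 0.58452966 -0.25280357  0.11727083]
```

View pics/w4.png

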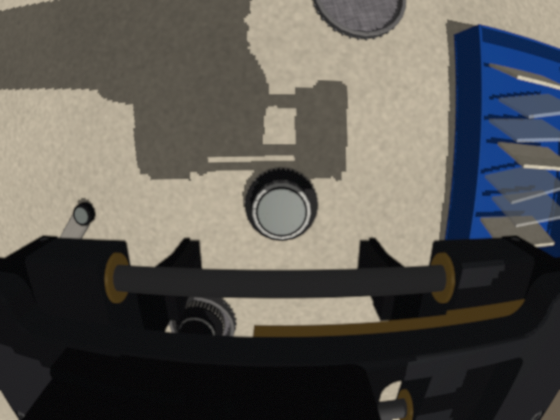

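Emit:
step_arm(
  delta_pos=[
    [0.02, 0.03, -0.8],
    [0, 0, -0.9],
    [0, 0, -0.9],
    [0, 0, -0.6],
    [0, 0, -0.4],
    [0, 0, -0.2],
    [0, 0, -0.05],
    [0, 0, 0],
  ],
  turn=[0, 0, 0, 0, 0, 0, 0, 0],
)

```text
time: 29.2
ee_pos: [0.5858, -0.2514, 0.0217]
eef_rot: [0.712, 0.702, 0.0, 0.0]
ft_force: [0.0, 0.4, 0.2]
width: 0.0871
grip_force: 0.0
```

Emit:
step_arm(
  delta_pos=[
    [0, 0, 0],
    [0, 0, 0],
    [0, 0, 0],
    [0, 0, 0],
    [0, 0, 0],
    [0, 0, 0],
    [0, 0, 0],
    [0, 0, 0],
    [0, 0, 0],
  ],
  turn=[0, 0, 0, 0, 0, 0, 0, 0, 0],
  grip=1,
  newtons=18,
)

```text
time: 30.1
ee_pos: [0.5855, -0.2513, 0.0211]
eef_rot: [0.712, 0.702, 0.0, 0.0]
ft_force: [-1.3, -0.3, 0.0]
width: 0.0454
grip_force: 18.0
```

Run:
```python
import numpy as np
W=np.load('scene.npy').reshape(-1,3);m=(abs(W[:,1]+.0675)<.05)&(W[:,0]>.69)&(W[:,0]<.85)&(W[:,2]>.012);q=W[m]
print(len(q),q.min(0),q.max(0))
```

```text
553 [ 0.69050622 -0.1174357   0.01205254] [ 0.84923178 -0.01771359  0.04884247]
```

Emit:
step_arm(
  delta_pos=[
    [0, 0, 0.5],
    [0, 0, 0.8],
    [0, 0, 0.9],
    [0, 0, 0.8],
    [0.3, 0.8, 0],
    [0.35, 0.92, 0],
    [0.35, 0.92, 0],
    [0.35, 0.92, 0],
    [0.35, 0.92, 0],
    [0.35, 0.92, 0],
    [0.35, 0.92, 0],
    [0.3, 0.72, 0],
  ],
  turn=[0, 0, 0, 0, 0, 0, 0, 0, 0, 0, 0, 0],
)

```text
time: 31.3
ee_pos: [0.6532, -0.0734, 0.0969]
eef_rot: [0.711, 0.703, 0.0, -0.0]
ft_force: [0.3, -0.2, -2.4]
width: 0.0455
grip_force: 18.0
```

Emit:
step_arm(
  delta_pos=[
    [0.1, 0.32, 0],
    [0, 0, 0],
    [0, 0, 0],
  ],
  turn=[0, 0, 0],
)

```text
time: 31.6
ee_pos: [0.6551, -0.0686, 0.0961]
eef_rot: [0.712, 0.702, -0.0, 0.0]
ft_force: [-0.1, -0.1, -2.0]
width: 0.0452
grip_force: 18.0
```

Emit:
step_arm(
  delta_pos=[
    [0.02, 0.03, -0.7],
    [0, 0, -0.8],
    [0, 0, -0.6],
    [0, 0, -0.4],
    [0, 0, -0.14],
    [0, 0, -0.06],
    [0, 0, -0.04],
    [0, 0, 0],
    [0, 0, 0],
  ],
  turn=[0, 0, 0, 0, 0, 0, 0, 0, 0],
)

```text
time: 32.5
ee_pos: [0.6563, -0.0666, 0.0281]
eef_rot: [0.712, 0.702, 0.0, 0.0]
ft_force: [-1.5, -0.1, -1.6]
width: 0.045
grip_force: 18.0
```

Emit:
step_arm(
  delta_pos=[
    [0, 0, -0.03],
    [0, 0, 0],
  ],
  turn=[0, 0],
)

```text
time: 32.7
ee_pos: [0.656, -0.0666, 0.0269]
eef_rot: [0.712, 0.702, 0.0, 0.0]
ft_force: [-1.5, -0.6, -2.2]
width: 0.0457
grip_force: 18.0
```

Run:
```python
from h import *
c=camera("side");s=read_state();print(s['ee_pos'],s['ft_force'])
im=c['image'][160:280,280:440];cv2.imwrite("pics/s4c.png",cv2.resize(im,None,fx=4,fy=4,interpolation=2)[...,::-1])
```

```text
[ 0.65593902 -0.0665382   0.02690412] [ 0.30127082  0.13895417 -2.2512861 ]
```

View pics/s4c.png

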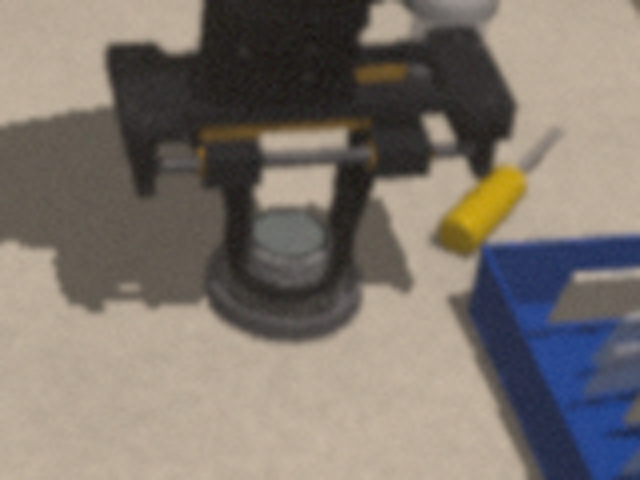

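The lens is inside its case rim, and the tray is well clear of the fingers. I'll finish lowering it.

Emit:
step_arm(
  delta_pos=[
    [0, 0, -0.04],
    [0, 0, 0],
  ],
  turn=[0, 0],
)

```text
time: 32.95
ee_pos: [0.6558, -0.0665, 0.0257]
eef_rot: [0.712, 0.702, -0.0, -0.0]
ft_force: [-0.3, -0.1, -1.9]
width: 0.0454
grip_force: 18.0
```

Emit:
step_arm(
  delta_pos=[
    [0, 0, -0.025],
    [0, 0, 0],
  ],
  turn=[0, 0],
)

```text
time: 33.15
ee_pos: [0.6559, -0.0665, 0.0252]
eef_rot: [0.712, 0.702, 0.0, 0.0]
ft_force: [0.1, 0.1, -1.9]
width: 0.0455
grip_force: 18.0
```

Emit:
step_arm(
  delta_pos=[
    [0, 0, -0.015],
    [0, 0, 0],
  ],
  turn=[0, 0],
)

```text
time: 33.35
ee_pos: [0.656, -0.0665, 0.0251]
eef_rot: [0.712, 0.702, 0.0, 0.0]
ft_force: [-2.1, -0.6, 1.8]
width: 0.0458
grip_force: 18.0
```

Contact. Release and rise.

Emit:
step_arm(
  delta_pos=[
    [0, 0, 0],
    [0, 0, 0],
    [0, 0, 0],
    [0, 0, 0],
    [0, 0, 0],
    [0, 0, 0.3],
    [0, 0, 0.6],
    [0, 0, 0.9],
    [0, 0, 1.0],
    [0, 0, 1.0],
    [0, 0, 1.0],
    [0, 0, 1.0],
  ],
  turn=[0, 0, 0, 0, 0, 0, 0, 0, 0, 0, 0, 0],
  grip=0.2,
)

```text
time: 34.55
ee_pos: [0.656, -0.0663, 0.1725]
eef_rot: [0.712, 0.702, 0.0, 0.001]
ft_force: [0.1, -0.1, -0.7]
width: 0.0697
grip_force: 0.0
```

Emit:
step_arm(
  delta_pos=[
    [-0.5, -0.7, 0.6],
    [-0.5, -0.7, 0.6],
    [-0.5, -0.7, 0.6],
    [-0.5, -0.7, 0.6],
    [-0.5, -0.7, 0.6],
    [-0.5, -0.7, 0.6],
    [-0.5, -0.7, 0.6],
    [-0.5, -0.7, 0.6],
    [-0.5, -0.7, 0.3],
    [0, 0, 0],
    [0, 0, 0],
  ],
  turn=[0, 0, 0, 0, 0, 0, 0, 0, 0, 0, 0],
)

```text
time: 35.65
ee_pos: [0.5435, -0.2237, 0.2983]
eef_rot: [0.712, 0.702, 0.0, 0.001]
ft_force: [-0.2, 0.0, 0.3]
width: 0.0695
grip_force: 0.0
```

```bash
python3 - <<'E'
from h import *
for n in("scene","side"):
    c=grab(n);save(c,f"pics/{n}9.png");np.save(f"{n}.npy",cloud(c))
E
python3 loc.py | grep -E "cl|jar|c[ABCD]"
```

```text
Traceback (most recent call last):
  File "loc.py", line 14, in <module>
    print(k,nm,len(q),np.round(c,4),'d',round(2*r*1000,1), 'zmax',round(float(q[:,2].max()),3) if len(q) else None, 'mean',np.round(q[:,:2].mean(0),4))
                                                ^
NameError: name 'r' is not defined
```

View pics/scene9.png

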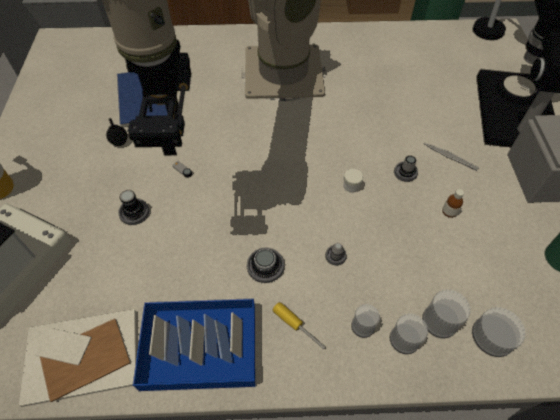

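View pics/side9.png

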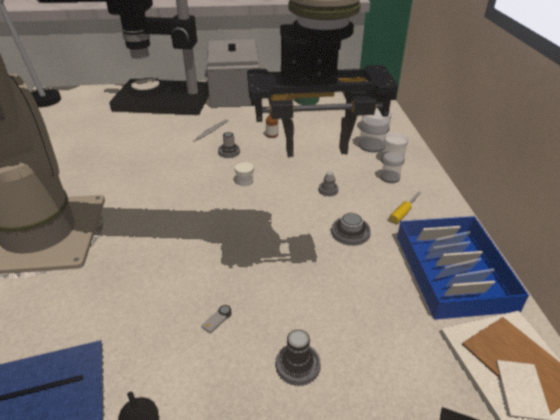

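All four optics stand upright in their cases: scene pixels (132,205), (265,263), (337,252) and (407,168). The jar at (353,180) and the bottle at (455,203) haven't moved.

```bash
python3 -c "
from bench import *
print(close_job())"
```

```text
the job is handed in; nothing more can be done
None
```

The job is handed in at about 36 s of the 101 s allowed: all four optics stand upright in their own cases, set down smallest to largest, and the final pictures show the bottle and gem jar still in place.

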